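# Tip the pastry tubes into the V-trough

### The job

Lift the sky-blue tray and tip its two steel pastry tubes into the V-trough, so that they lie one behind the other in line, down in the fold. Then set the empty blue tray upright on the counter and let go.

Things in the scene. Friction and masses are not known exactly. Their poses are not given: they have to be found in the camera images.
- blue_tray: Sky-blue two-bay tray, loose, 0.18-0.29 kg, 76 (x) x 173 (y). Origin: centre of underside, z up. Long side x=-35 is open; other walls 34 high. Bay floors slope 12 deg: 20 high at the open edge (solid below), 5 at the back, so parts roll out once tipped more, open edge down. Handle: post at x=y=0, 14 (x) x 28 (y), top 85 up, on a rib 34 high; grip across x 70 up. All in mm. Cream twin not wanted.
- trough: Aluminium V-trough with red end plates, fixed. Origin: centre of its footprint on the counter; z up, y along the fold. Two faces meet at 90 deg in a level fold 12 mm up (x=0) and rise to rims at x=+-42 mm, 54 mm up (sheet's outer edges x=+-45). End plates 92 wide, 54 high, 6 thick, 232 mm apart inside. Its +x side faces away from the robot, within 15 deg; there is room to pour from there.
- tube_a: Short steel pastry tube with dark ends, 20 mm diameter, 60 mm long, 30 to 65 g, loose; starts in the +y bay of the blue tray (68 mm long), lying along the tray's y against its back wall. Origin: its centre; y along its length. Seated in the trough's fold its centre is 26 mm above the counter.
- tube_b: Short steel pastry tube with dark ends, 20 mm diameter, 60 mm long, 30 to 65 g, loose; starts in the -y bay of the blue tray (68 mm long), lying along the tray's y against its back wall. Origin: its centre; y along its length. Seated in the trough's fold its centre is 26 mm above the counter.
Things that resemble listed ones, but are neither listed nor needed, are in the scene too. Leave any purple look-alike of the blue_tray alone. Leave any red look-alike of the tube_a alone.

How it is judged:
By the outcome, as a careful person would: the job done as asked, in the order asked, and still so for the second after the job is handed in, with the robot touching nothing.
It also fails if it takes over 64 s, if anything falls off the work surface, if the arm or the gripper's body presses on something with over 40 N, if the wrist force passes 120 N, or if a joint passes its speed limit or range.

### The arm

A 7-joint arm with a two-finger parallel gripper is mounted at the origin on the work surface. World frame = base frame: x ahead of the robot, y to its left, z up, the work surface at z = 0. Lengths are in m, angles in rad, forces in N, time in s.
With the tool pointing down it reaches from about 0.425 to 0.925 m from the base axis. Payload 6.8 kg.
Tool frame: the origin (TCP) lies between the finger pads; the fingertips stand 22 mm ahead of it and the grasp point (between the pads) lies 3 mm ahead of it; z points along the fingers, y is the direction in which the jaws open and shut (so a half turn about z gives the same grasp; the last joint's range is limited). The gripper opens to 85 mm and grips with 20 to 120 N. Pads are 22 mm wide; open, the fingers measure 114 mm over their backs; the gripper's body (76 mm by 85 mm) begins 54 mm behind the grasp point. The pads swing forward as they close: fully open they stand 13 mm farther back than shut.
Start: joints at [-0.108, 0.477, 0.022, 1.555, -0.011, 1.109, -0.083], TCP at [0.675, 0, 0.253] pointing down, gripper open.
Joint ranges: [-2.96, 2.96], [-0.34, 2.1], [-1.41, 1.46], [0.24, 2.44], [-1.37, 4.51], [0.17, 1.92], [-2.96, 2.96]. Speed limits (rad/s): [2.39, 2.39, 3.14, 3.14, 3.14, 3.14, 3.14].

### API

Orientations are given as a unit quaternion [w, x, y, z].
In Python, from station import bot gives the robot as it stands. The module is installed in compiled form; this text tells all that it offers.
- The arm moves only by the tool drive_tool, never from a script. Its argument "series" is one flat list of numbers, 7 for each row, row after row: the opening, from -1 (shut) to 1 (fully open), then the shift along the tool's x, y, z in mm, then the turn, a rotation vector about the tool's x, y, z in rad. In form: [jaw, x, y, z, wx, wy, wz, jaw, x, y, z, wx, wy, wz, ...]. A call has 1 to 12 rows; each row shifts and turns the commanded pose from where the row before left it, along the tool's axes as they then stand; what a row does not reach is not made up. A row lasts 1/8 s, in which the tool goes at most 62.5 mm and 10.7 degrees, less where a joint would pass 70% of its speed; a pose out of reach is approached as far as the arm can. A call with a gripper value outside its range is refused whole. The fingers move at their own pace and stop on an object; "force" is the grip in N (left out, the last holds). Time passes only in rows, so rows that do not move let the fingers close. It gives the time, the measured TCP pose, the force and the opening at its end, in the units of the state.
- bot.get_obs(): the state, without advancing time (a new reading comes with each control period).
- bot.read_camera(name): name is "scene" or "side" or "wrist"; returns a dict with "pixels" (480x640x3 uint8, blue, green, red), "camera_matrix" (3x3 intrinsics, pixels), "rvec" (rotation vector, rad) and "tvec" (3), from world to camera coordinates, as OpenCV has them. Camera axes: x right, y down, z forward; pixel columns grow to the right and rows downward; lengths in m; the calibration is good to about 2 mm. A picture is of the moment at which its call begins. There is no depth.
- bot.hand_in(): hands the job in, once; it reports no verdict.
The state is a dict: "t": time; "q": joint angles; "joint_vel": joint speeds; "joint_torque": joint torques, N m; "eef_pos": TCP position; "tool_rot": TCP orientation; "contact_force": force on the tool from outside, world axes, zero at the start; "torque": the same for the moment, N m; "gripper_width": opening from 0.0 (shut) to 1.0 (fully open).
Only numpy, scipy, OpenCV 4.12 (cv2) and the standard library are available. Lean on these libraries where they do the work, as an engineer would, in place of code of your own. Each camera call takes 0.05 s, during which the arm holds its last target. There are 200 camera calls.

## Working session

There is one attempt and no reset: what is moved stays moved. The work goes in short steps, Python scripts to look and compute and a tool call to move; the robot and the scene stay as the last step left them, time stands still between calls to the robot, and variables do not carry over. Pictures are saved under pics/ and viewed, about 8 in all and at most 12, crops included, and the job is handed in when it is done.

Besides the shell and the picture viewer there is one more tool, called after "Emit:" as a command line: name --argument value ..., lists and objects as JSON in quotes. drive_tool: Moves the arm, as the interface text tells. Its arguments: {"type":"object","properties":{"series":{"type":"array"},"force":{"type":"number"}},"required":["series"]}

```bash
mkdir -p pics; cat > h.py <<'E'
import numpy as np,cv2
from station import bot
def shot(n,f):
    c=bot.read_camera(n); cv2.imwrite('pics/'+f,c['pixels']); np.savez('pics/'+f+'.npz',**{k:np.array(v) for k,v in c.items()}); return c
def load(f): return np.load('pics/'+f+'.npz')
def ray(c,uv,z):
    R=cv2.Rodrigues(c['rvec'])[0]; t=np.array(c['tvec']).ravel()
    d=R.T@np.linalg.inv(c['camera_matrix'])@np.array([uv[0],uv[1],1.]); o=-R.T@t
    return o+d*(z-o[2])/d[2]
def proj(c,p):
    return cv2.projectPoints(np.array(p,float).reshape(-1,3),np.array(c['rvec']),np.array(c['tvec']),np.array(c['camera_matrix']),None)[0].reshape(-1,2)
E
python3 - <<'E'
from h import *
a=shot('scene','s1.png');b=shot('side','d1.png')
for c in(a,b): print(-cv2.Rodrigues(c['rvec'])[0].T@np.array(c['tvec']).ravel())
print(bot.get_obs())
E
```

```text
[1.16809454 0.53106962 0.76810886]
[-0.14510774 -0.71091982  0.61114348]
{'t': 0.1, 'q': array([-0.10810137,  0.4777169 ,  0.02236286,  1.5563061 , -0.01153063,
        1.10934057, -0.08311708]), 'joint_vel': array([-1.44249670e-04, -1.19438904e-03,  1.20578825e-03, -1.20135334e-03,
        6.82072312e-04, -1.28397057e-03,  6.87827372e-05]), 'joint_torque': array([ 5.69385389e-03, -5.97765398e+01,  1.61440808e+00, -2.81952703e+01,
        1.29656185e-02,  5.02699884e-03, -1.13572563e-05]), 'eef_pos': array([ 6.74512395e-01, -1.03848074e-05,  2.52443297e-01]), 'tool_rot': array([-5.43989033e-04,  7.07116022e-01,  7.07097064e-01, -6.15462064e-04]), 'contact_force': array([-0.91941515,  0.40433342, -0.54011787]), 'torque': array([0.00419053, 0.02743872, 0.05037631]), 'gripper_width': 1.0017148700661147}
```

View pics/s1.png

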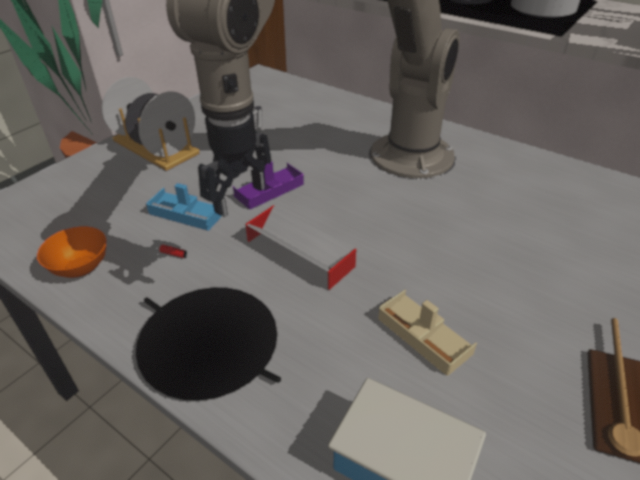

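View pics/d1.png

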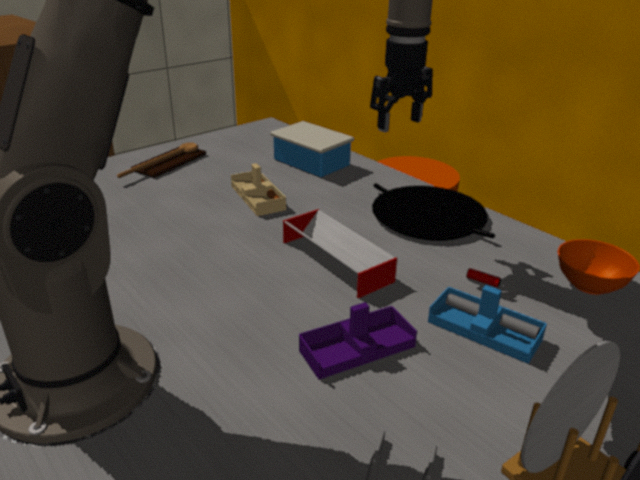

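```bash
python3 - <<'E'
from h import *
a=cv2.imread('pics/s1.png');b=cv2.imread('pics/d1.png')
f=lambda i,x,y:cv2.resize(i[y:y+100,x:x+133],(400,300),interpolation=cv2.INTER_CUBIC)
g=lambda i,x,y:cv2.resize(i[y:y+100,x:x+133],(400,300),interpolation=cv2.INTER_CUBIC)
cv2.imwrite('pics/crop1.png',np.vstack([np.hstack([f(a,120,160),f(b,420,270)]),np.hstack([f(a,235,195),f(b,275,200)])]))
ca,cb=load('s1.png'),load('d1.png')
print(ray(ca,(182,188),.085),ray(cb,(491,289),.085))
for uv in [(270,208),(355,250)]:print(ray(ca,uv,.054))
E
```

```text
[ 0.56778843 -0.30602816  0.085     ] [ 0.55920241 -0.32170573  0.085     ]
[ 0.47762309 -0.11722672  0.054     ]
[0.48531504 0.12097395 0.054     ]
```

View pics/crop1.png

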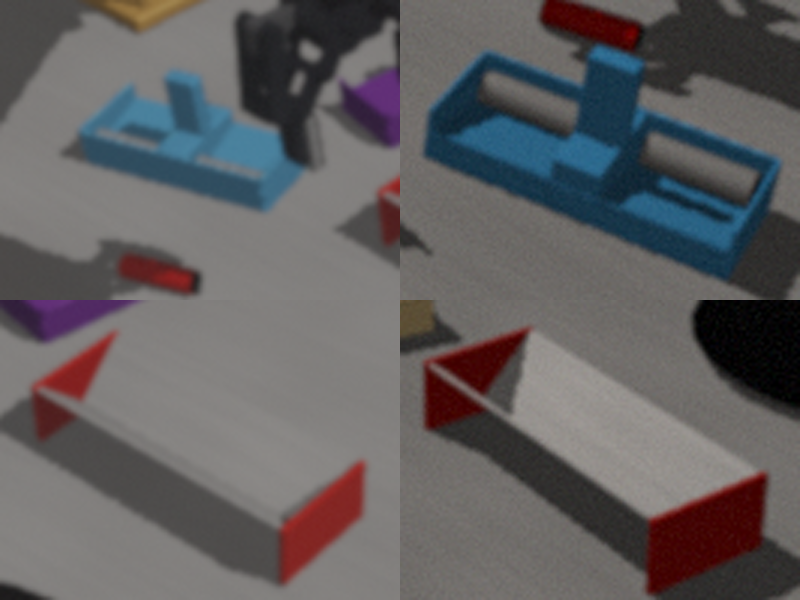

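```bash
cat > fit.py <<'E'
from h import *
from scipy.optimize import least_squares
s=133/400
def fit(obs,cams,x0):
    # obs: (camindex,u,v,X,Y,Z mm)
    o=np.array(obs,float)
    def P(p,q): 
        c,n=np.cos(p[2]),np.sin(p[2]); q=q/1000
        return np.c_[p[0]+c*q[:,0]-n*q[:,1],p[1]+n*q[:,0]+c*q[:,1],q[:,2]]
    def r(p):
        out=[]
        for i,c in enumerate(cams):
            m=o[:,0]==i
            if m.any(): out.append((proj(c,P(p,o[m,3:]))-o[m,1:3]).ravel())
        return np.concatenate(out)
    R=least_squares(r,x0,loss='soft_l1'); return R.x,r(R.x).reshape(-1,2).round(1).tolist()
E
python3 - <<'E'
from fit import *
C=[load('s1.png'),load('d1.png')]
A=lambda u,v,*X:(0,120+u*s,160+v*s,*X)
B=lambda u,v,*X:(1,420+(u-400)*s,270+v*s,*X)
tray=[A(85,160,38,-86.5,0),A(265,210,38,86.5,0),A(263,180,38,86.5,34),A(80,130,38,-86.5,34),A(184,78,0,0,85),
B(487,52,38,86.5,34),B(778,160,38,-86.5,34),B(427,157,-38,86.5,0),B(727,275,-38,-86.5,0),B(615,62,0,0,85)]
print(fit(tray,C,[.56,-.31,0]))
A=lambda u,v,*X:(0,235+u*s,195+(v-300)*s,*X)
B=lambda u,v,*X:(1,275+(u-400)*s,200+(v-300)*s,*X)
tr=[A(363,462,-46,122,54),A(281,525,46,122,54),A(280,584,46,122,0),A(117,332,-46,-119,54),A(35,385,46,-119,54),A(40,440,46,-119,0),
B(648,520,-46,-122,54),B(766,473,46,-122,54),B(648,595,-46,-122,0),B(763,548,46,-122,0),B(424,362,-46,119,54),B(530,328,46,119,54),B(425,430,-46,119,0)]
print(fit(tr,C,[.55,0,0]))
E
```

```text
(array([ 0.56005017, -0.3220026 ,  0.24189288]), [[-0.5, 0.5], [0.3, 0.4], [-1.3, -0.9], [-2.1, -0.7], [-1.4, -1.8], [-1.6, -1.5], [1.2, -0.6], [-3.1, 0.8], [-1.2, 3.5], [-0.0, -1.7]])
(array([ 0.51496639, -0.00497642, -0.07452435]), [[0.8, -0.9], [0.1, 1.8], [0.3, 0.9], [-0.1, -1.8], [-1.6, -0.3], [-0.8, -0.3], [0.9, 0.6], [0.4, 0.2], [-0.6, 0.9], [-0.9, -0.3], [-0.5, -0.6], [0.7, -1.0], [-0.4, -0.3]])
```

Emit:
drive_tool --series '[1,-54,-19,0,0,0,0,1,-54,-19,0,0,0,0,1,-54,-19,0,0,0,0,1,-54,-19,0,0,0,0,1,-54,-19,0,0,0,0,1,-52,-19.5,0,0,0,0,1,0,0,0,0,0,-0.121,1,0,0,0,0,0,-0.121,1,0,0,0,0,0,0,1,0,0,0,0,0,0]'

```text
t: 1.35
eef_pos: [0.5604, -0.3218, 0.2531]
tool_rot: [-0.0, 0.617, 0.787, -0.0]
contact_force: [-0.3, 0.8, 1.2]
gripper_width: 0.999
```

```bash
python3 - <<'E'
from h import *
a=shot('wrist','w1.png');shot('scene','s2.png')
o=bot.get_obs();print(o['eef_pos'],o['tool_rot'],o['q'])
p=np.array([.56,-.322,.2419]);c,n=np.cos(p[2]),np.sin(p[2])
for q in [(-38,-86.5,34),(38,-86.5,34),(38,86.5,34),(-38,86.5,34),(0,0,85)]:
    q=np.array(q)/1000; print(q,proj(a,[p[0]+c*q[0]-n*q[1],p[1]+n*q[0]+c*q[1],q[2]]).round())
E
```

```text
[ 0.56053114 -0.32174804  0.25317427] [-1.28606544e-04  6.17010683e-01  7.86954762e-01 -5.43784493e-05] [ 0.38207131  0.42970989  0.05802131  1.63141759 -0.02731946  1.08153284
  0.68859605]
[-0.038  -0.0865  0.034 ] [[275. 296.]]
[ 0.038  -0.0865  0.034 ] [[361. 296.]]
[0.038  0.0865 0.034 ] [[366.  92.]]
[-0.038   0.0865  0.034 ] [[269.  92.]]
[0.    0.    0.085] [[318. 215.]]
```

View pics/w1.png

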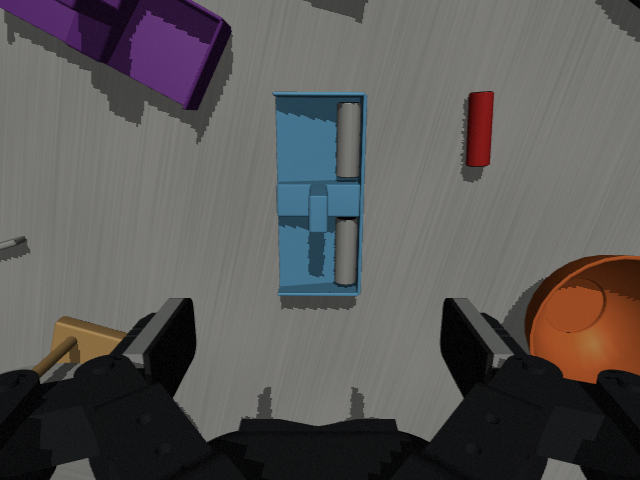

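Emit:
drive_tool --series '[1,0,0,60,0,0,0,1,0,0,60,0,0,0,1,0,0,40,0,0,0,1,0,0,20,0,0,0,1,0,0,0,0,0,0,-1,0,0,0,0,0,0,-1,0,0,0,0,0,0,-1,0,0,0,0,0,0,-1,0,0,0,0,0,0,-1,0,0,0,0,0,0]' --force 70

```text
t: 2.7
eef_pos: [0.5608, -0.3223, 0.0741]
tool_rot: [0.0, 0.617, 0.787, 0.0]
contact_force: [-0.5, 0.5, 5.6]
gripper_width: 0.151
```

Emit:
drive_tool --series '[-1,0,0,-10,0,0,0,-1,0,0,-25,0,0,0,-1,0,0,-30,0,0,0,-1,0,0,-30,0,0,0,-1,0,0,-25,0,0,0,-1,0,0,-10,0,0,0,-1,0,0,0,0,0,0]'

```text
t: 3.58
eef_pos: [0.5604, -0.322, 0.2033]
tool_rot: [0.0, 0.617, 0.787, 0.0]
contact_force: [-0.4, 0.8, -4.1]
gripper_width: 0.152
```

```bash
cat > plan.py <<'E'
from h import *
from scipy.spatial.transform import Rotation as Ro
T=np.array([.515,-.005]);yaw=-.0745
def pose(th,lx,lz,h=.0741,ly=0):  # tray tilt deg, lip pos mm in trough frame -> TCP world
    t=np.radians(th);c,s=np.cos(t),np.sin(t); f=lambda x,z:np.array([x*c-z*s,x*s+z*c])
    d=f(0,h*1000)-f(-35,20); X,Z=np.array([lx,lz])+d
    p=Ro.from_euler('z',yaw).apply([X/1000,ly/1000,Z/1000])+[*T,0]
    R=Ro.from_euler('z',yaw)*Ro.from_euler('y',-th,degrees=True)*Ro.from_quat([.70710678,.70710678,0,0])
    return p,R
def cur():
    o=bot.get_obs();q=o['tool_rot'];return o['eef_pos'],Ro.from_quat([q[1],q[2],q[3],q[0]])
def step(a,b):
    return (a[1].inv().apply(b[0]-a[0])*1000).round(1),(a[1].inv()*b[1]).as_rotvec().round(4)
E
python3 - <<'E'
from plan import *
o=bot.get_obs();print(o['contact_force'],o['gripper_width'],cur()[0])
a=cur()
for w in [(0,25,120),(4,25,100),(8,25,78),(10,25,78),(12,25,78),(14,25,78),(16,25,78),(18,25,78),(20,25,78),(36,25,78)]:
    b=pose(*w);print(w,b[0].round(4),*step(a,b));a=b
c=shot('side','d2.png')
E
```

```text
[-0.35236469  0.75127636 -4.08467128] 0.1524053732767939 [ 0.56040543 -0.32195388  0.2033147 ]
(0, 25, 120) [ 0.5748 -0.0095  0.1741] [299.9  88.9  29.2] [2.000e-04 1.000e-04 3.165e-01]
(4, 25, 100) [ 0.571  -0.0092  0.1564] [ 0.  -3.9 17.7] [-0.0698  0.     -0.    ]
(8, 25, 78) [ 0.567  -0.0089  0.1364] [-0.  -5.4 19.6] [-0.0698 -0.      0.    ]
(10, 25, 78) [ 0.5649 -0.0087  0.1374] [-0.  -1.9 -1.2] [-0.0349  0.      0.    ]
(12, 25, 78) [ 0.5629 -0.0086  0.1382] [ 0.  -1.9 -1.2] [-0.0349  0.     -0.    ]
(14, 25, 78) [ 0.5607 -0.0084  0.139 ] [ 0.  -1.9 -1.2] [-0.0349 -0.      0.    ]
(16, 25, 78) [ 0.5586 -0.0083  0.1397] [ 0.  -1.9 -1.2] [-0.0349 -0.     -0.    ]
(18, 25, 78) [ 0.5565 -0.0081  0.1403] [-0.  -1.9 -1.2] [-0.0349  0.      0.    ]
(20, 25, 78) [ 0.5543 -0.0079  0.1408] [-0.  -1.9 -1.2] [-0.0349  0.      0.    ]
(36, 25, 78) [ 0.5365 -0.0066  0.1423] [ -0.  -16.3  -7.6] [-0.2793  0.     -0.    ]
```

View pics/d2.png

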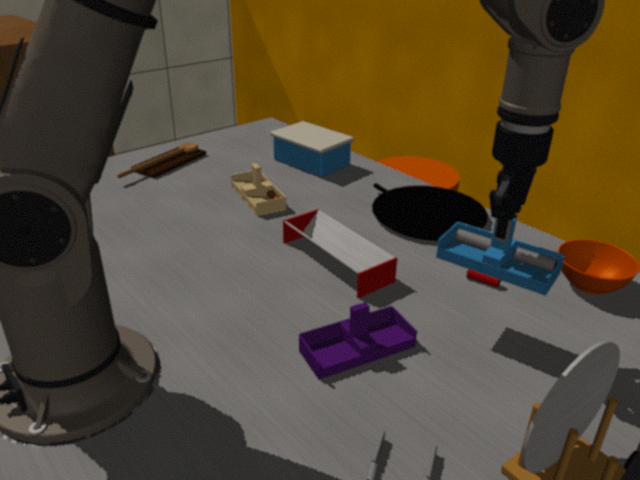

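Emit:
drive_tool --series '[-1,10,3,0,0,0,0,-1,20,5.9,0,0,0,0,-1,32,9.5,0,0,0,0,-1,38,11.3,0,0,0,0,-1,40,11.9,0,0,0,0,-1,40,11.9,0,0,0,0,-1,40,11.9,0,0,0,0,-1,35,10.4,0,0,0,0,-1,25,7.4,0,0,0,0,-1,15,4.4,0,0,0,0,-1,5,1.5,0,0,0,0,-1,0,0,0,0,0,0.05]'

```text
t: 5.12
eef_pos: [0.575, -0.0097, 0.2032]
tool_rot: [0.0, 0.637, 0.771, -0.0]
contact_force: [0.5, -0.2, -3.6]
gripper_width: 0.157
```

Emit:
drive_tool --series '[-1,0,0,0,0,0,0.07,-1,0,0,0,0,0,0.07,-1,0,0,0,0,0,0.07,-1,0,0,0,0,0,0.0565,-1,0,0,15,0,0,0,-1,0,0,14,0,0,0,-1,0,0,0,0,0,0,-1,0,0,0,0,0,0]'

```text
t: 6.12
eef_pos: [0.5752, -0.0095, 0.1741]
tool_rot: [-0.0, 0.733, 0.68, -0.0]
contact_force: [0.2, 0.7, -3.3]
gripper_width: 0.153
```

```bash
python3 - <<'E'
from plan import *
o=bot.get_obs();print(o['q'].round(2))
a=cur();b=pose(0,25,120);print(a[0],*step(a,b))
i=shot('scene','s3.png')['pixels'];j=shot('wrist','w3.png')['pixels']
cv2.imwrite('pics/c3.png',np.hstack([cv2.resize(i[130:330,180:400],(440,400)),cv2.resize(j,(360,400))]))
E
```

```text
[-0.11  0.4   0.02  1.88 -0.01  0.86 -0.16]
[ 0.57518654 -0.00948001  0.17413015] [-0.  -0.4  0. ] [-0.0002  0.      0.0001]
```

View pics/c3.png

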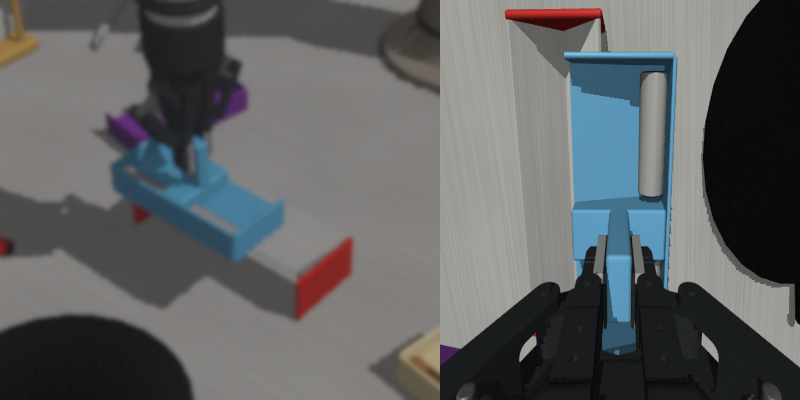

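```bash
python3 - <<'E'
from plan import *
c=load('w3.png')
P=[Ro.from_euler('z',yaw).apply([x/1000,y/1000,.054])+[*T,0] for x in(-46,46) for y in(116,122)]
print(proj(c,P).round())
E
```

```text
[[117.  22.]
 [116.   9.]
 [291.  22.]
 [291.   9.]]
```

Emit:
drive_tool --series '[-1,0,-4,18,-0.07,0,0,-1,0,-5.5,19.5,-0.07,0,0,-1,0,0,0,0,0,0,-1,0,0,0,0,0,0]'

```text
t: 6.72
eef_pos: [0.5683, -0.0087, 0.1377]
tool_rot: [0.052, 0.731, 0.679, 0.048]
contact_force: [0.1, -1.0, -2.5]
gripper_width: 0.153
```

```bash
python3 - <<'E'
from plan import *
o=bot.get_obs();print(o['q'].round(3),o['contact_force'])
a=cur();b=pose(8,25,78);print(a[0],*step(a,b))
E
```

```text
[-0.132  0.385  0.03   2.019  0.024  0.598 -0.199] [ 0.1036871  -0.99031901 -2.54648018]
[ 0.56828126 -0.00868475  0.13765374] [-0.3 -1.4  1. ] [ 0.0014 -0.0003 -0.    ]
```

```bash
python3 - <<'E'
from plan import *
from scipy.optimize import fsolve
D=[(.4777,1.5563,1.1093,.6745,.2524),(.4297,1.6314,1.0815,np.hypot(.5605,.3217),.2532),(.40,1.88,.86,np.hypot(.5752,.0095),.1741),(.385,2.019,.598,.5683,.1377)]
A=[];y=[]
for a,b,c,r,z in D:
    A+= [[0,np.sin(a),np.sin(a+b),np.sin(a+b+c)],[1,np.cos(a),np.cos(a+b),np.cos(a+b+c)]];y+=[r,z]
k,res,rk,sv=np.linalg.lstsq(np.array(A),np.array(y),rcond=None);print(k,res,sv,(np.array(A)@k-y).round(4))
h,l1,l2,L=k
def ik(r,z,th):
    t=np.pi-th
    f=lambda q:[l1*np.sin(q[0])+l2*np.sin(q[0]+q[1])+L*np.sin(t)-r,h+l1*np.cos(q[0])+l2*np.cos(q[0]+q[1])+L*np.cos(t)-z]
    q=fsolve(f,[.38,2.]);return q[0],q[1],t-q.sum()
for lx in(25,45):
  for lz in (78,110,140):
    for th in(8,14,20,25,30,36):
      p=pose(th,lx,lz)[0];print(lx,lz,th,np.round(ik(np.hypot(*p[:2]),p[2],np.radians(th)),2))
E
```

```text
[0.29118344 0.54799189 0.47424731 0.31319082] [3.92515024e-06] [3.55973542 1.81676881 0.15425689 0.06196449] [ 0.0012  0.0003  0.0001 -0.0004 -0.0015 -0.0002  0.      0.0002]
25 78 8 [0.39 2.02 0.59]
25 78 14 [0.34 2.11 0.45]
25 78 20 [0.3  2.2  0.29]
25 78 25 [0.28 2.27 0.16]
25 78 30 [0.26 2.34 0.02]
25 78 36 [ 0.26  2.42 -0.17]
25 110 8 [0.34 2.   0.66]
25 110 14 [0.29 2.09 0.52]
25 110 20 [0.25 2.17 0.37]
25 110 25 [0.22 2.24 0.24]
25 110 30 [0.2  2.31 0.11]
25 110 36 [ 0.19  2.4  -0.07]
25 140 8 [0.3  1.97 0.73]
25 140 14 [0.25 2.06 0.59]
25 140 20 [0.2  2.15 0.45]
25 140 25 [0.17 2.22 0.32]
25 140 30 [0.14 2.29 0.19]
25 140 36 [0.12 2.37 0.02]
45 78 8 [0.41 1.98 0.61]
45 78 14 [0.37 2.07 0.46]
45 78 20 [0.33 2.15 0.31]
45 78 25 [0.3  2.23 0.18]
45 78 30 [0.29 2.3  0.03]
45 78 36 [ 0.29  2.38 -0.15]
45 110 8 [0.37 1.95 0.68]
45 110 14 [0.32 2.04 0.54]
45 110 20 [0.27 2.13 0.39]
45 110 25 [0.25 2.2  0.26]
45 110 30 [0.23 2.27 0.12]
45 110 36 [ 0.21  2.36 -0.06]
45 140 8 [0.33 1.93 0.74]
45 140 14 [0.28 2.02 0.6 ]
45 140 20 [0.23 2.1  0.46]
45 140 25 [0.2  2.18 0.33]
45 140 30 [0.17 2.25 0.2 ]
45 140 36 [0.15 2.33 0.03]
```

Emit:
drive_tool --series '[-1,0,-1.9,-1.2,-0.035,0,0,-1,0,-1.9,-1.2,-0.035,0,0,-1,0,-1.9,-1.2,-0.035,0,0,-1,0,-1.9,-1.2,-0.035,0,0,-1,0,-1.9,-1.2,-0.035,0,0,-1,0,-1.9,-1.2,-0.035,0,0,-1,0,0,0,0,0,0,-1,0,0,0,0,0,0,-1,0,0,0,0,0,0,-1,0,0,0,0,0,0]'

```text
t: 7.98
eef_pos: [0.5548, -0.0079, 0.1411]
tool_rot: [0.128, 0.722, 0.67, 0.119]
contact_force: [0.3, 0.7, -2.5]
gripper_width: 0.152
```

```bash
python3 - <<'E'
from plan import *
o=bot.get_obs();print(o['q'].round(3),o['contact_force'])
a=cur();b=pose(20,25,78);print(a[0],*step(a,b))
i=shot('scene','s4.png')['pixels'];j=shot('wrist','w4.png')['pixels']
cv2.imwrite('pics/c4.png',np.hstack([cv2.resize(i[130:330,180:400],(440,400)),cv2.resize(j,(360,400))]))
E
```

```text
[-0.229  0.302  0.105  2.198  0.134  0.303 -0.329] [ 0.34259033  0.65024399 -2.51700045]
[ 0.55484067 -0.0078744   0.14114464] [-0.1 -0.6  0.1] [ 0.0013 -0.0001 -0.0003]
```

View pics/c4.png

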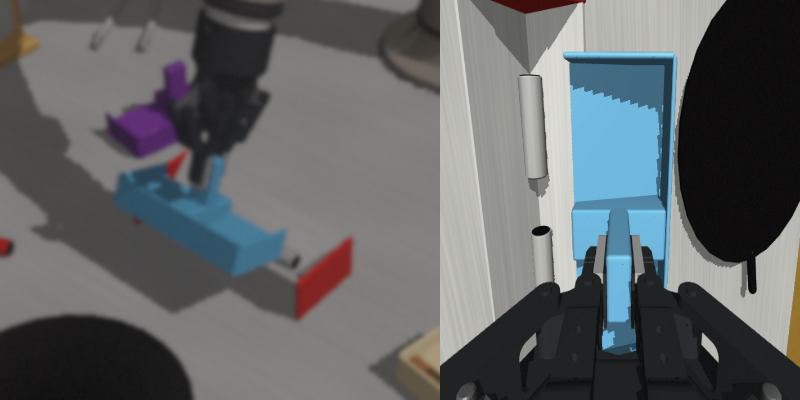

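Emit:
drive_tool --series '[-1,0,5,-14,0,0,0,-1,0,10.3,-28.2,0,0,0,-1,0,10.3,-28.2,0,0,0,-1,0,5,-14,0,0,0,-1,0,0,0,0.12,0,0,-1,0,0,0,0.12,0,0,-1,0,0,0,0.1098,0,0,-1,0,0,0,0,0,-0.1,-1,0,0,0,0,0,-0.12,-1,0,0,0,0,0,-0.0965,-1,0,0,0,0,0,0,-1,0,0,0,0,0,0]'

```text
t: 9.57
eef_pos: [0.5541, -0.0079, 0.2306]
tool_rot: [0.0, 0.617, 0.787, 0.0]
contact_force: [-0.1, 0.2, -2.4]
gripper_width: 0.148
```

```bash
python3 - <<'E'
from plan import *
a=cur();R=Ro.from_euler('z',.2419)*Ro.from_quat([.70710678,.70710678,0,0])
print(a[0],*step(a,(np.array([.562,-.322,.0745]),R)))
E
```

```text
[ 0.55409665 -0.00789535  0.23065   ] [-307.   -67.   156.2] [ 0.0002  0.0001 -0.0018]
```

Emit:
drive_tool --series '[-1,-20,-4.4,0,0,0,0,-1,-40,-8.7,0,0,0,0,-1,-50,-10.9,0,0,0,0,-1,-50,-10.9,0,0,0,0,-1,-50,-10.9,0,0,0,0,-1,-47,-10.3,0,0,0,0,-1,-32,-7,0,0,0,0,-1,-18,-3.9,0,0,0,0,-1,0,0,40,0,0,0,-1,0,0,50,0,0,0,-1,0,0,35,0,0,0,-1,0,0,15,0,0,0]'

```text
t: 11.08
eef_pos: [0.562, -0.3201, 0.0884]
tool_rot: [-0.002, 0.616, 0.788, -0.0]
contact_force: [-0.8, -0.7, -1.8]
gripper_width: 0.152
```

Emit:
drive_tool --series '[-1,0,0,6,0,0,0,-1,0,0,4,0,0,0,-1,0,0,3,0,0,0,-1,0,0,2,0,0,0,-1,0,0,0,0,0,0,-1,0,0,0,0,0,0]'

```text
t: 11.82
eef_pos: [0.5628, -0.322, 0.0759]
tool_rot: [0.0, 0.617, 0.787, 0.0]
contact_force: [-0.9, -0.9, -2.8]
gripper_width: 0.15
```

```bash
python3 - <<'E'
from plan import *
o=bot.get_obs();print(o['contact_force'],o['eef_pos'],o['gripper_width'])
i=shot('scene','s5.png')['pixels'];j=shot('side','d5.png')['pixels']
cv2.imwrite('pics/c5.png',np.hstack([cv2.resize(i[140:290,120:370],(400,240)),cv2.resize(j[190:370,270:570],(400,240))]))
E
```

```text
[-0.91769033 -0.91500073 -2.75088528] [ 0.56283406 -0.32199097  0.07591347] 0.14957014206465102
```

View pics/c5.png

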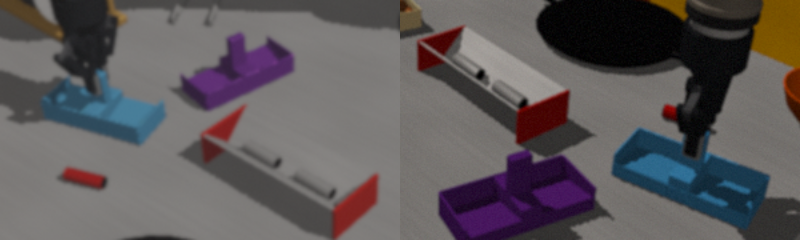

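Both tubes lie in line in the fold, and the tray is about 1–2 mm above the counter with no contact yet. I'll lower it until it touches, then release.

Emit:
drive_tool --series '[-1,0,0,1,0,0,0,-1,0,0,1,0,0,0,-1,0,0,0,0,0,0]'

```text
t: 12.3
eef_pos: [0.5627, -0.3219, 0.0741]
tool_rot: [0.0, 0.617, 0.787, 0.0]
contact_force: [-1.3, 0.3, 2.6]
gripper_width: 0.155
```

Emit:
drive_tool --series '[0,0,0,0,0,0,0,1,0,0,0,0,0,0,1,0,0,0,0,0,0,1,0,0,0,0,0,0,1,0,0,0,0,0,0,1,0,0,-20,0,0,0,1,0,0,-40,0,0,0,1,0,0,-50,0,0,0,1,0,0,-40,0,0,0,1,0,0,0,0,0,0,1,0,0,0,0,0,0]'

```text
t: 13.68
eef_pos: [0.5624, -0.3218, 0.2242]
tool_rot: [0.0, 0.617, 0.787, 0.0]
contact_force: [0.2, 0.2, -0.4]
gripper_width: 1.002
```

```bash
python3 - <<'E'
from plan import *
o=bot.get_obs();print(o['contact_force'],o['eef_pos'],o['gripper_width'])
i=shot('scene','s6.png')['pixels'];j=shot('side','d6.png')['pixels']
cv2.imwrite('pics/c6.png',np.hstack([cv2.resize(i[140:290,120:370],(400,240)),cv2.resize(j[190:370,270:570],(400,240))]))
P=[Ro.from_euler('z',yaw).apply([0,y,.026])+[*T,0] for y in (-.13,0,.13)]
print(proj(load('d6.png'),P).round())
E
```

```text
[ 0.21926061  0.21915295 -0.36230367] [ 0.56244783 -0.32177082  0.22417841] 1.0015690208388925
[[380. 281.]
 [336. 250.]
 [298. 224.]]
```

View pics/c6.png

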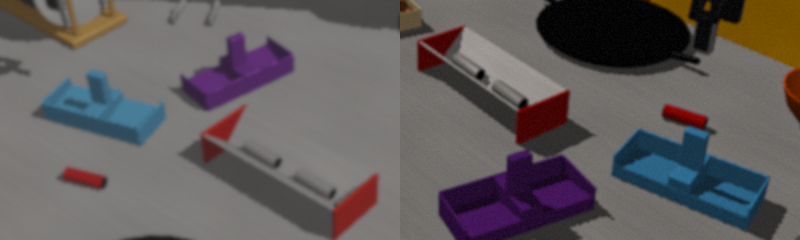

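```bash
python3 -c "
from station import bot
print(bot.hand_in())"
```

```text
the job is handed in; nothing more can be done
None
```

The job is done and handed in at about 14 s. I lifted the blue tray by its post and tipped it 20° over the trough's +x side. Both tubes rolled out into the fold. I then set the empty tray upright back where it had stood, let go and raised the gripper clear.

**Last checks:**
- **Tubes:** in the final pictures both lie one behind the other. In the side view their centres fall within about 1 px of the projected fold line at 26 mm height.
- **Tray:** it stands upright and empty. The gripper is fully open and the wrist force is about 0.5 N, so the robot is touching nothing.
- **Purple tray and red tube:** I didn't touch either, and neither appears to have moved.

**What differed from plan:** I had meant to tip to about 36°, but my arm model showed joint 6 reaching its range limit near 24°. I stopped at 20°, which was enough to empty the tray. No check failed.

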